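# Set the drill guide on the third click and hold it

### The job

Lower the plain aluminium blank (do not drop it) flat and square into the pocket of the blue drilling jig, and let go of it. Then take the red knob of the jig's spring-return guide lever and swing the guide over the blank, counting the clicks from its rest position: stop on the third click, never going past it. The lever springs back if released, so finish while still holding the knob there, steady, ready for drilling; leave the other things on the bench where they are.

Things in the scene. Friction and masses are not known exactly. Their poses are not given: they have to be found in the camera images.
- blank_centre (a point): Centre (half-way up) of the loose plain aluminium blank, a block 70 (its x) x 42 (its y) x 20 mm high, about 0.16 kg, lying flat on the bench top to the left of the jig at the start. Grasp it across its 42 mm width. Either way round is right in the pocket.
- pocket (a point): Centre of the pocket's floor, 8 mm above the bench; z up, x along its length. Pocket 74 (x) x 46 (y) mm; walls 7 mm high, then flaring out as a lead-in to 12 mm above the floor. Both long sides (+y, -y) are open for 44 mm in the middle, so fingers can go down to the floor there. A seated blank has its centre 10 mm above this point and stands 8 mm proud of the walls.
- jig: Blue steel drilling jig, fixed to the bench. Origin on the bench under the pocket's centre, axes as the pocket's. Its base plate is 8 mm thick and reaches from -60 to +70 mm in x and from -140 to +50 mm in y; the grey click housing on it is 30 mm high.
- pivot (a point): A point on the vertical axis of the guide lever, 60 mm above the bench; it lies 100 mm from the pocket's centre in the pocket's -y direction. Axes as the pocket's.
- knob (a point): Middle of the lever's upright red round knob, 18 mm in diameter, free from 42 to 86 mm above the bench (this point at 68 mm). It runs on a circle of 75 mm radius about the pivot: in the pocket's axes it lies at (-47, -59) mm from the pivot at rest and at (-75, 0) mm at the third click. It may turn within the grip.
- bush (a point): Middle of the brass guide bush (26 mm across) at the end of the lever's 22 mm wide arm, 100 mm from the pivot, 35 mm above the bench. The arm passes 3 mm over a seated blank and strikes one that stands proud. At the third click the bush is over the pocket's centre; at rest it is 78 mm to the -x side and 38 mm to the -y side of it, clear of the pocket.
- guide_lever (a joint): Lever angle: 0 at its rest stop, growing clockwise seen from above. Clicks every 0.30 rad: first 0.30, second 0.60, third 0.90, then 1.20, 1.50 (end). A spring always pushes it back to 0. Between clicks the push needed on the knob falls steadily, from 6-8 N just after a click to 2-4 N just before the next, where it jumps up again: that jump is the click.
- screw_tin: Round tin, 62 mm across, 46 mm high, standing right of the jig: a bystander. Origin under its centre.
- fuse_case: Red and white flat case 40x56x18 mm, right of the jig: a bystander. Origin under its centre.
- tape_measure: Yellow tape measure 47x93x65 mm, at the far left: a bystander. Origin on its underside.
- centre_punch: Steel centre punch 103 mm long, 10 mm thick, at the near right: a bystander. Origin under its middle.
- g_clamp: Green G-clamp 72x118x18 mm lying at the near left: a bystander. Origin on its underside.
- relay: Black relay 32x29x38 mm standing right of the jig at the back: a bystander. Origin on its underside.
- blank: The same blank as point blank_centre; origin at the centre of its underside, 10 mm below that point.
Not all that is in view belongs to the job. There is more than one size of the blank; the job needs the largest.

How it is judged:
On the way, in this order (a step that is already met when the one before it is completed fails the run):
1. the blank lies flat and square in the pocket, let go, with the guide lever still at rest (horizontal distance between blank_centre and pocket below 0.005 m and z of blank_centre in the frame of pocket between 0.007 and 0.0125 m and angle between the z axis of blank_centre and the z axis of pocket, either way round below 0.05 rad and angle between the x axis of blank_centre and the x axis of pocket, either way round below 0.1 rad and contact force between each of the fingers, the arm and blank below 0.1 N and value of joint guide_lever below 0.1 rad), for 0.2 s.
2. the lever has passed the first click, the blank still seated (horizontal distance between blank_centre and pocket below 0.005 m and z of blank_centre in the frame of pocket between 0.007 and 0.0125 m and angle between the z axis of blank_centre and the z axis of pocket, either way round below 0.05 rad and angle between the x axis of blank_centre and the x axis of pocket, either way round below 0.1 rad and value of joint guide_lever above 0.32 rad).
At the end, for the whole second after the job is handed in: Blank flat in the pocket (5 mm of centre, centre 7 to 12.5 mm above the floor, 0.05 rad of flat, 0.1 rad of square), untouched and at rest; lever still (under 0.05 rad/s) at the third click, 0.80 to 1.00 rad, fingers pressing on it with over 1 N (horizontal distance between blank_centre and pocket below 0.005 m and z of blank_centre in the frame of pocket between 0.007 and 0.0125 m and angle between the z axis of blank_centre and the z axis of pocket, either way round below 0.05 rad and angle between the x axis of blank_centre and the x axis of pocket, either way round below 0.1 rad and contact force between each of the fingers, the arm and blank below 0.1 N and value of joint guide_lever between 0.8 and 1 rad and velocity of joint guide_lever between -0.05 and 0.05 rad/s and contact force between the fingers and guide_lever above 1 N and linear speed of blank below 0.02 m/s); the arm keeps its last pose, push and grip.
It fails at once if the lever goes past the third click (beyond 1.06 rad) (value of joint guide_lever above 1.06 rad).
It fails at once if the blank is dropped (free in the air with its centre more than 50 mm above the bench) (contact force between each of the fingers, the arm and blank below 0.1 N and height (world z) of blank_centre above 0.05 m).
It fails at once if another thing on the bench is pushed more than 30 mm (distance of any of screw_tin, fuse_case, tape_measure, centre_punch, g_clamp, relay from where it was at the start of the episode above 0.03 m).
It also fails if it takes over 51 s, if anything falls off the work surface, if the arm or the gripper's body presses on something with over 40 N, if the wrist force passes 120 N, or if a joint passes its speed limit or range.

### The arm

A 7-joint arm with a two-finger parallel gripper is mounted at the origin on a cart in front of the work surface, level with it; the furniture and walls round the work are solid. World frame = base frame: x ahead of the robot, y to its left, z up, the work surface at z = 0. Lengths are in m, angles in rad, forces in N, time in s.
With the tool pointing down it reaches from about 0.425 to 0.925 m from the base axis. Payload 6.8 kg.
Tool frame: the origin (TCP) lies between the finger pads; the fingertips stand finger_overhang ahead of it and the grasp point (between the pads) lies 6 mm ahead of it (finger_overhang is the distance from the TCP to the fingertips, in m); z points along the fingers, y is the line along which they close (so a half turn about z gives the same grasp; the last joint's range is limited). The gripper opens to 85 mm and grips with 20 to 120 N. Pads are 22 mm wide; open, the fingers measure 114 mm over their backs; the gripper's body (76 mm by 85 mm) begins 54 mm behind the grasp point. The pads swing forward as they close: fully open they stand 13 mm farther back than shut.
Start: joints at [1.019, 0.477, 0.022, 1.555, -0.011, 1.109, -0.083], TCP at [0.29, -0.61, 0.256] pointing down, gripper open.
Joint ranges: [-2.96, 2.96], [-0.34, 2.1], [-1.41, 1.46], [0.24, 2.44], [-1.37, 4.51], [0.17, 1.92], [-2.96, 2.96]. Speed limits (rad/s): [2.39, 2.39, 3.14, 3.14, 3.14, 3.14, 3.14].

### API

Orientations are given as a unit quaternion [w, x, y, z].
In Python, from station import * gives the robot as it stands.
- The arm moves only by the tool drive_tool, never from a script. Its argument "increments" is a list of rows, each an object of numbers: "claw": the finger opening in m, from 0 to 0.0854; "dx", "dy", "dz": the shift along the tool's x, y, z in m; "wx", "wy", "wz": the turn, a rotation vector about the tool's x, y, z in degrees. A call has 1 to 20 rows; each row shifts and turns the commanded pose from where the row before left it, along the tool's axes as they then stand; what a row does not reach is not made up. A row lasts 1/8 s, in which the tool goes at most 62.5 mm and 10.7 degrees, less where a joint would pass 70% of its speed; a pose out of reach is approached as far as the arm can. A call with a gripper value outside its range is refused whole. The fingers move at their own pace and stop on an object; "newtons" is the grip in N (left out, the last holds). Time passes only in rows, so rows that do not move let the fingers close. It gives the time, the measured TCP pose, the force, the opening and the grip force at its end, in the units of the state.
- get_obs(): the state, without advancing time (a new reading comes with each control period).
- read_camera(name): name is "scene" or "top" or "wrist"; returns (picture, depth): 420x560x3 uint8, red, green, blue; 420x560 float32, m along the optical axis (not along the pixel's ray), 0 where there is no reading.
- calibration(name): a dict with "intrinsics" (3x3 intrinsics, pixels), "R" (3x3) and "t" (3): a world point X has camera coordinates R X + t; the wrist camera has in their place "mount" (4x4, takes a point from camera to tool coordinates, whose origin is the TCP and whose axes are the flange's). Camera axes: x right, y down, z forward; pixel columns grow to the right and rows downward; lengths in m; the calibration is good to about 2 mm. A picture is of the moment at which its call begins: read the wrist's pose just before it. calibration takes no time and is no camera call.
- hand_in(): hands the job in; it is judged then, once.
The state is a dict: "t": time; "q": joint angles; "joint_vel": joint speeds; "joint_torque": joint torques, N m; "eef_pos": TCP position; "tool_rot": TCP orientation; "contact_force": force on the tool from outside, world axes, zero at the start; "torque": the same for the moment, N m; "gripper_width": opening from 0.0 (shut) to 1.0 (fully open); "grasp_force": force on a finger pad.
Only numpy, scipy, OpenCV 4.12 (cv2) and the standard library are available. Lean on these libraries where they do the work, as an engineer would, in place of code of your own. Each camera call takes 0.05 s, during which the arm holds its last target. There are 200 camera calls.

## Working session

There is one attempt and no reset: what is moved stays moved. The work goes in short steps, Python scripts to look and compute and a tool call to move; the robot and the scene stay as the last step left them, time stands still between calls to the robot, and variables do not carry over. Pictures are saved under pics/ and viewed, at most 12 in all, crops included, and the job is handed in when it is done.

Besides the shell and the picture viewer there is one more tool, called after "Call:" as a command line: name --argument value ..., lists and objects as JSON in quotes. drive_tool: Moves the arm, as the interface text tells. Its arguments: {"type":"object","properties":{"increments":{"type":"array","items":{"type":"object","properties":{"claw":{"type":"number"},"dx":{"type":"number"},"dy":{"type":"number"},"dz":{"type":"number"},"wx":{"type":"number"},"wy":{"type":"number"},"wz":{"type":"number"}}}},"newtons":{"type":"number"}},"required":["increments"]}

```bash
mkdir -p pics; ls; cat > h.py <<'E'
from station import *
import numpy as np, cv2
def world(name,dep,u,v):
    c=calibration(name);K=np.array(c["intrinsics"]);z=dep[int(round(v)),int(round(u))] if not np.isscalar(dep) else dep
    return np.array(c["R"]).T@(np.linalg.inv(K)@[u,v,1]*z-np.array(c["t"]))
def cloud(name,dep):
    c=calibration(name);K=np.array(c["intrinsics"]);h,w=dep.shape
    v,u=np.mgrid[:h,:w];P=np.stack([u*dep,v*dep,dep],-1)@np.linalg.inv(K).T
    return (P-np.array(c["t"]))@np.array(c["R"])
E
python3 - <<'E'
from h import *
o=get_obs();print(o)
for n in("top","scene"):
    p,d=read_camera(n);cv2.imwrite(f"pics/{n}0.png",p[:,:,::-1]);np.savez(f"{n}0.npz",p=p,d=d)
    print(n,calibration(n))
print(calibration("wrist"))
E
```

```text
pics
{'t': 0.0, 'q': array([ 1.01889586,  0.47779854,  0.02235291,  1.55645373, -0.01149143,
        1.10929696, -0.08310063]), 'joint_vel': array([ 1.98807612e-03, -5.75076707e-05, -7.18070565e-04, -3.25158887e-04,
        7.34367310e-04,  6.60985831e-04, -6.52699008e-04]), 'joint_torque': array([ 1.23632843e-03, -5.96445072e+01,  1.60808645e+00, -2.81194943e+01,
        1.23282822e-02,  9.14891105e-03, -2.35823717e-05]), 'eef_pos': array([ 0.28957332, -0.60912579,  0.25532602]), 'tool_rot': array([-8.72211469e-04,  9.75479155e-01,  2.20089942e-01, -2.73507534e-04]), 'contact_force': array([0.49036771, 0.10139769, 0.22491978]), 'torque': array([-0.00123354, -0.03456554, -0.03979348]), 'grasp_force': 0.0, 'gripper_width': 0.9967150381012404}
top {'intrinsics': array([[516.46376677,   0.        , 295.26198121],
       [  0.        , 516.46376677, 209.7618008 ],
       [  0.        ,   0.        ,   1.        ]]), 'R': array([[ 0.0422325 , -0.99904986,  0.01076029],
       [-0.81945323, -0.0407979 , -0.57169217],
       [ 0.57158798,  0.01532643, -0.82039764]]), 't': array([3.94831178e
[... 239 characters left out ...]
, -0.8892222 , -0.01739359],
       [-0.59556319, -0.29153433, -0.74854006],
       [ 0.66054761,  0.35255016, -0.66286141]]), 't': array([-0.21220846,  0.34561089,  1.07044425])}
{'intrinsics': array([[313.30249739,   0.        , 279.2583953 ],
       [  0.        , 313.30249739, 207.46535326],
       [  0.        ,   0.        ,   1.        ]]), 'mount': array([[-4.27036743e-04, -9.63665739e-01, -2.67110766e-01,
         6.82401118e-02],
       [ 9.99999443e-01, -6.69281094e-04,  8.15866608e-04,
        -5.31412405e-04],
       [-9.64994884e-04, -2.67110269e-01,  9.63665488e-01,
        -1.17015030e-01],
       [ 0.00000000e+00,  0.00000000e+00,  0.00000000e+00,
         1.00000000e+00]])}
```

View pics/top0.png

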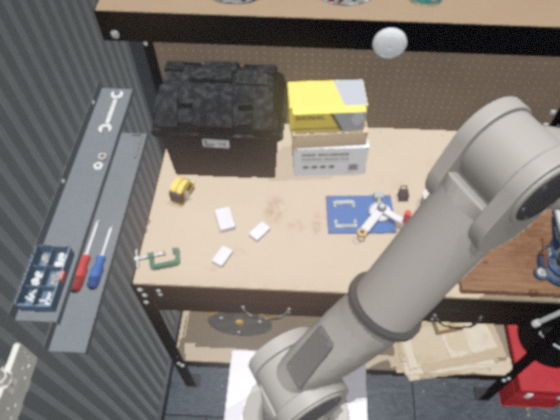

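View pics/scene0.png

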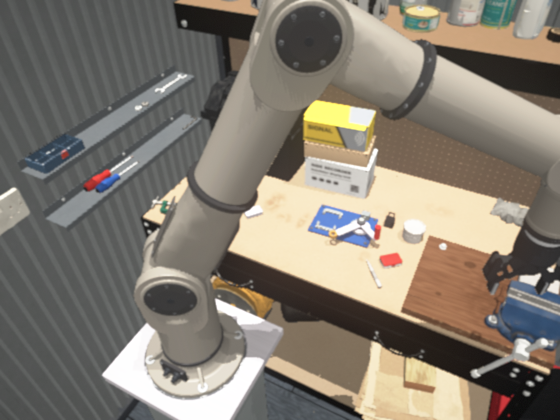

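```bash
python3 - <<'E'
from h import *
f=np.load("top0.npz");p,d=f["p"],f["d"];P=cloud("top",d)
cv2.imwrite("pics/c1.png",cv2.resize(p[170:280,160:430,::-1],None,fx=2.9,fy=2.9,interpolation=cv2.INTER_CUBIC))
print("bench z",np.median(P[190:225,290:320,2]))
hsv=cv2.cvtColor(p,cv2.COLOR_RGB2HSV)
m=((P[...,2]>.008)&(P[...,2]<.035)).astype(np.uint8)
w=((hsv[...,1]<60)&(hsv[...,2]>150)).astype(np.uint8)
for nm,mm in(("h",m),("w",w)):
    mm=mm.copy();mm[:, :195]=0;mm[:,290:]=0;mm[:200]=0;mm[275:]=0
    n,l,s,c=cv2.connectedComponentsWithStats(mm)
    for i in range(1,n):
        if s[i,4]>50:
            q=P[l==i]; q=q[q[:,2]>.012]
            if len(q)<20: continue
            r=cv2.minAreaRect((q[:,:2]*1000).astype(np.float32));print(nm,s[i],c[i],r,np.median(q[:,2]))
b=((hsv[...,0]>100)&(hsv[...,0]<125)&(hsv[...,1]>130)).astype(np.uint8);b[:,:315]=0;b[:,415:]=0;b[:185]=0;b[245:]=0
q=P[b>0];print("blue",len(q),cv2.minAreaRect((q[q[:,2]<.02][:,:2]*1000).astype(np.float32)),np.median(q[:,2]))
r=((( hsv[...,0]<6)|(hsv[...,0]>174))&(hsv[...,1]>150)).astype(np.uint8);r[:,:390]=0;r[:,415:]=0;r[:200]=0;r[245:]=0
q=P[r>0];print("red",np.median(q,0),len(q))
E
```

```text
bench z -0.0003596635669939353
h [215 206  21  26 352] [224.92613636 218.52840909] ((512.38525390625, 217.73887634277344), (74.09297180175781, 42.02548599243164), 20.35196304321289) 0.019507955379049726
h [249 221  21  20 212] [259.1509434  230.53773585] ((479.222412109375, 118.75676727294922), (35.23891830444336, 53.359737396240234), 49.25739669799805) 0.015334424847692244
h [212 245  21  21 234] [222.02991453 255.24358974] ((396.5621337890625, 211.51974487304688), (32.59797668457031, 55.08890151977539), 62.81575393676758) 0.015048978135353806
w [ 195  200   95   75 7125] [242. 237.] ((132.7357177734375, 128.7624053955078), (849.1394653320312, 154.721923828125), 6.813105583190918) 0.01729363410138534
blue 0 ((0.0, 0.0), (0.0, 0.0), 0.0) nan
red [nan nan nan] 0
  return _methods._mean(a, axis=axis, dtype=dtype,
  ret = ret.dtype.type(ret / rcount)
  ret = um.true_divide(
```

View pics/c1.png

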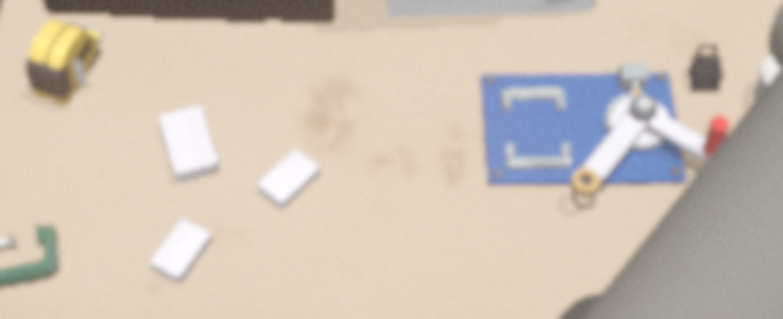

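Candidates by description: white blocks at (225,218) ≈ 70×42 mm, (260,231) ≈ 55×34 and (222,256) ≈ 55×33. The first is the largest and its top is at 20 mm, so I choose it. The close crop confirms this. It also shows the blue jig, with its pocket at top-image pixel ≈(345,212), bush at (362,232) and red knob at (407,216).

```bash
python3 - <<'E'
from h import *
f=np.load("top0.npz");p,d=f["p"],f["d"];P=cloud("top",d)
print(p.dtype,p.shape,p[212,345],p[216,407],P[212,345],P[216,407],P[219,225],p[219,225])
hsv=cv2.cvtColor(np.ascontiguousarray(p),cv2.COLOR_RGB2HSV);print(hsv[212,345])
b=(p[...,2].astype(int)-p[...,0]>50);b[:,:315]=0;b[:,415:]=0;b[:185]=0;b[245:]=0
q=P[b];q=q[q[:,2]<.02];print("blue",len(q),cv2.minAreaRect((q[:,:2]*1000).astype(np.float32)),np.median(q[:,2]))
r=(p[...,0].astype(int)-p[...,1]>80);r[:,:390]=0;r[:,420:]=0;r[:200]=0;r[245:]=0
q=P[r];print("red",np.median(q,0),len(q),q[:,2].min(),q[:,2].max())
E
```

```text
uint8 (420, 560, 3) [120 145 200] [173  84  83] [ 0.55378115 -0.11651302  0.01041941] [ 0.50333409 -0.27455642  0.07607027] [0.50558486 0.21600665 0.02224147] [251 248 253]
[111 102 200]
blue 1375 ((553.6378784179688, -158.28216552734375), (129.0435028076172, 183.05572509765625), 3.18337082862854) 0.007516855253783883
red [ 0.50612015 -0.27455642  0.08468773] 31 0.0630663343503129 0.0917167574442528
```

Call:
drive_tool --increments '[{"wz": 5,"claw": 0.085},{"dx": 0.0356,"dy": -0.0293},{"dx": 0.0356,"dy": -0.0293},{"dx": 0.0356,"dy": -0.0293},{"dx": 0.0356,"dy": -0.0293},{"dx": 0.0356,"dy": -0.0293},{"dx": 0.0356,"dy": -0.0293},{"dx": 0.0356,"dy": -0.0293},{"dx": 0.0356,"dy": -0.0293},{"dx": 0.0356,"dy": -0.0293},{"dx": 0.0356,"dy": -0.0293},{"dx": 0.0356,"dy": -0.0293},{"claw": 0.085},{"claw": 0.085}]'

```text
schema error: expected keys claw, dx, dy, dz, wx, wy, wz
```

```bash
cat >> h.py <<'E'
from scipy.spatial.transform import Rotation as Ro
def wshot(tag):
    o=get_obs();p,d=read_camera("wrist");c=calibration("wrist")
    q=o["tool_rot"];R=Ro.from_quat([q[1],q[2],q[3],q[0]]).as_matrix();M=np.array(c["mount"])
    K=np.array(c["intrinsics"]);v,u=np.mgrid[:420,:560]
    X=np.stack([u*d,v*d,d],-1)@np.linalg.inv(K).T
    P=(X@M[:3,:3].T+M[:3,3])@R.T+o["eef_pos"]
    cv2.imwrite(f"pics/{tag}.png",p[:,:,::-1]);np.savez(tag+".npz",p=p,d=d,P=P)
    print("t",o["t"],"tcp",o["eef_pos"].round(4),"x-axis yaw",np.degrees(np.arctan2(R[1,0],R[0,0])).round(2),"z",R[:,2].round(4))
    return p,d,P
E
python3 - <<'E'
from h import *
p,d,P=wshot("w1")
p=p.astype(int)
b=(p[...,2]-p[...,0]>50)&(P[...,2]<.02)&(P[...,2]>-.01)&(abs(P[...,0]-.55)<.12)&(abs(P[...,1]+.158)<.14)
q=P[b];print("blue",len(q),cv2.minAreaRect((q[:,:2]*1000).astype(np.float32)),np.median(q[:,2]))
r=(p[...,0]-p[...,1]>80)&(P[...,2]>.03)&(P[...,2]<.1);q=P[r];print("red",len(q),np.median(q,0),(q[q[:,2]>.082]).mean(0))
E
```

```text
t 0.1 tcp [ 0.2896 -0.6092  0.2554] x-axis yaw 25.43 z [-8.0e-04  1.4e-03 -1.0e+00]
blue 0 ((0.0, 0.0), (0.0, 0.0), 0.0) nan
red 0 [nan nan nan] [nan nan nan]
  return _methods._mean(a, axis=axis, dtype=dtype,
  ret = ret.dtype.type(ret / rcount)
  ret = um.true_divide(
<stdin>:6: RuntimeWarning: Mean of empty slice.
```

View pics/w1.png

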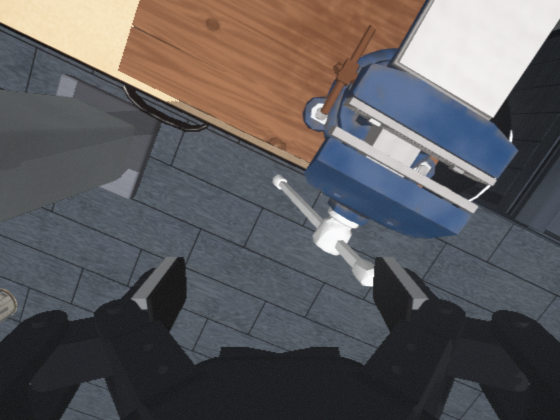

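The wrist picture shows only the bench vice, up and right at about (400,150). The move was refused because every key is required. I'll check the vice height before the sweep.

```bash
python3 - <<'E'
from h import *
f=np.load("w1.npz");P=f["P"];d=f["d"]
for u,v in[(400,150),(450,60),(340,235),(350,70),(280,182),(160,30)]:print(u,v,P[v,u].round(3))
print(P[:240][d[:240]>0][:,2].max())
E
```

```text
400 150 [ 0.373 -0.68   0.11 ]
450 60 [ 0.439 -0.67   0.134]
340 235 [ 0.283 -0.674  0.099]
350 70 [ 0.415 -0.616  0.082]
280 182 [ 0.279 -0.615 -0.048]
160 30 [ 0.379 -0.434  0.023]
0.15520111184006793
```

Call:
drive_tool --increments '[{"wz": 5,"claw": 0.085,"dx": 0,"dy": 0,"dz": -0.02,"wx": 0,"wy": 0}]'

```text
t: 0.28
eef_pos: [0.2892, -0.6085, 0.2743]
tool_rot: [-0.002, 0.984, 0.176, -0.001]
contact_force: [0.1, -0.7, -0.4]
gripper_width: 0.999
grasp_force: 0.0
```

Clear. Sweep to above the jig.

Call:
drive_tool --increments '[{"dx": 0.0356,"dy": -0.0293,"dz": 0,"wx": 0,"wy": 0,"wz": 0,"claw": 0.085},{"dx": 0.0356,"dy": -0.0293,"dz": 0,"wx": 0,"wy": 0,"wz": 0,"claw": 0.085},{"dx": 0.0356,"dy": -0.0293,"dz": 0,"wx": 0,"wy": 0,"wz": 0,"claw": 0.085},{"dx": 0.0356,"dy": -0.0293,"dz": 0,"wx": 0,"wy": 0,"wz": 0,"claw": 0.085},{"dx": 0.0356,"dy": -0.0293,"dz": 0,"wx": 0,"wy": 0,"wz": 0,"claw": 0.085},{"dx": 0.0356,"dy": -0.0293,"dz": 0,"wx": 0,"wy": 0,"wz": 0,"claw": 0.085},{"dx": 0.0356,"dy": -0.0293,"dz": 0,"wx": 0,"wy": 0,"wz": 0,"claw": 0.085},{"dx": 0.0356,"dy": -0.0293,"dz": 0,"wx": 0,"wy": 0,"wz": 0,"claw": 0.085},{"dx": 0.0356,"dy": -0.0293,"dz": 0,"wx": 0,"wy": 0,"wz": 0,"claw": 0.085},{"dx": 0.0356,"dy": -0.0293,"dz": 0,"wx": 0,"wy": 0,"wz": 0,"claw": 0.085},{"dx": 0.0356,"dy": -0.0293,"dz": 0,"wx": 0,"wy": 0,"wz": 0,"claw": 0.085},{"dx": 0,"dy": 0,"dz": 0,"wx": 0,"wy": 0,"wz": 0,"claw": 0.085},{"dx": 0,"dy": 0,"dz": 0,"wx": 0,"wy": 0,"wz": 0,"claw": 0.085}]'

```text
t: 1.9
eef_pos: [0.5439, -0.1715, 0.276]
tool_rot: [0.0, 0.984, 0.177, -0.0]
contact_force: [-0.2, -0.4, 0.6]
gripper_width: 0.993
grasp_force: 0.0
```

```bash
python3 - <<'E'
from h import *
p,d,P=wshot("w2")
p=p.astype(int)
b=(p[...,2]-p[...,0]>50)&(P[...,2]<.02)&(P[...,2]>-.01)&(abs(P[...,0]-.55)<.12)&(abs(P[...,1]+.158)<.14)
q=P[b];print("blue",len(q),cv2.minAreaRect((q[:,:2]*1000).astype(np.float32)),np.median(q[:,2]))
r=(p[...,0]-p[...,1]>80)&(P[...,2]>.03)&(P[...,2]<.1);q=P[r];print("red",len(q),np.median(q,0),(q[q[:,2]>.082]).mean(0))
E
```

```text
t 1.9 tcp [ 0.5439 -0.1715  0.276 ] x-axis yaw 20.41 z [-9.e-04 -5.e-04 -1.e+00]
blue 10590 ((557.9537963867188, -158.0764617919922), (128.33489990234375, 187.84742736816406), 3.7239911556243896) 0.007370366254497329
red 184 [ 0.51446748 -0.27426209  0.08513025] [ 0.51437654 -0.27428471  0.08504751]
```

View pics/w2.png

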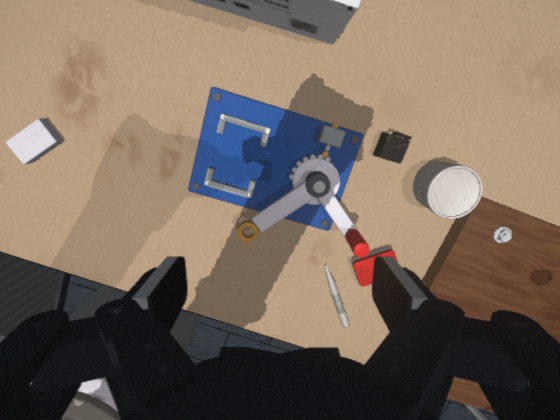

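The wrist view shows the jig with its pocket walls at (243,125) and (230,182). The bush is at (247,231), pivot at (318,184), red knob at (362,250), fuse case at (375,267) below the knob, punch at (338,295), tin at (450,190) and relay at (393,147). Next, over the blank.

Call:
drive_tool --increments '[{"dx": 0.0132,"dy": -0.047,"dz": 0.012,"wx": 0,"wy": 0,"wz": 0,"claw": 0.085},{"dx": 0.0132,"dy": -0.047,"dz": 0.012,"wx": 0,"wy": 0,"wz": 0,"claw": 0.085},{"dx": 0.0132,"dy": -0.047,"dz": 0.012,"wx": 0,"wy": 0,"wz": 0,"claw": 0.085},{"dx": 0.0132,"dy": -0.047,"dz": 0.012,"wx": 0,"wy": 0,"wz": 0,"claw": 0.085},{"dx": 0.0132,"dy": -0.047,"dz": 0.012,"wx": 0,"wy": 0,"wz": 0,"claw": 0.085},{"dx": 0.0132,"dy": -0.047,"dz": 0.012,"wx": 0,"wy": 0,"wz": 0,"claw": 0.085},{"dx": 0.0132,"dy": -0.047,"dz": 0.012,"wx": 0,"wy": 0,"wz": 0,"claw": 0.085},{"dx": 0.0132,"dy": -0.047,"dz": 0.012,"wx": 0,"wy": 0,"wz": 0,"claw": 0.085},{"dx": 0,"dy": 0,"dz": 0,"wx": 0,"wy": 0,"wz": 0,"claw": 0.085},{"dx": 0,"dy": 0,"dz": 0,"wx": 0,"wy": 0,"wz": 0,"claw": 0.085}]'

```text
t: 3.2
eef_pos: [0.5126, 0.2164, 0.1802]
tool_rot: [0.001, 0.984, 0.176, -0.0]
contact_force: [0.5, -0.7, -0.3]
gripper_width: 0.998
grasp_force: 0.0
```

```bash
python3 - <<'E'
from h import *
p,d,P=wshot("w3")
m=((P[...,2]>.012)&(P[...,2]<.03)&(d>0)).astype(np.uint8)
n,l,s,c=cv2.connectedComponentsWithStats(m)
for i in range(1,n):
    if s[i,4]>300:
        q=P[l==i];print(s[i],c[i].round(0),cv2.minAreaRect((q[:,:2]*1000).astype(np.float32)),np.median(q[:,2]),q[:,:2].mean(0))
E
```

```text
t 3.2 tcp [0.5126 0.2164 0.1802] x-axis yaw 20.31 z [-1.0e-04 -1.3e-03 -1.0e+00]
[ 320    0  176   69 1345] [407.  33.] ((674.233642578125, 167.65530395507812), (1.9598896503448486, 148.2079620361328), 0.3904021084308624) 0.02113479492636383 [0.67432475 0.16766587]
[167  15  37  64 507] [185.  45.] ((604.3809814453125, 330.8851623535156), (10.762054443359375, 46.37466812133789), 84.29403686523438) 0.02154533655077953 [0.60467758 0.33055275]
[ 254  155   47   75 3427] [277. 192.] ((515.9630737304688, 219.71774291992188), (69.34131622314453, 42.02363586425781), 20.583393096923828) 0.019341659079496948 [0.51725806 0.22018005]
[ 329  232   62   51 1534] [359. 257.] ((482.3035583496094, 120.98867797851562), (32.45665740966797, 53.35380554199219), 52.12594985961914) 0.014579669124334102 [0.48281885 0.12279984]
[ 13 237  72  18 496] [ 47. 244.] ((390.3769226074219, 410.3832702636719), (17.500755310058594, 67.1128158569336), 10.845854759216309) 0.014207740447357106 [0.39067736 0.41042801]
[ 216  273   57   51 1456] [244. 298.] ((399.40960693359375, 213.05789184570312), (32.301246643066406, 53.90747833251953), 63.43914794921875) 0.014387154052137668 [0.4006019  0.21323121]
[ 64 278  61  11 331] [ 94. 284.] ((363.3633117675781, 359.6815185546875), (7.210333824157715, 59.61213684082031), 15.40116024017334) 0.014932553168118173 [0.36382664 0.35937455]
```

View pics/w3.png

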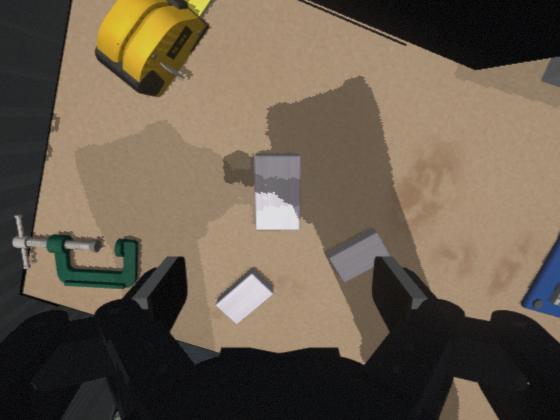

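Aligned with the largest blank at (277,192), and the smaller ones are at (359,255) and (244,297). Next I check finger_overhang.

```bash
python3 - <<'E'
import station
print({k:v for k,v in vars(station).items() if not k.startswith('_') and isinstance(v,(int,float,str,list,dict,tuple))}, [k for k in dir(station) if k[0]!='_'])
print(station.get_obs()["t"])
E
```

```text
{'finger_overhang': 0.025} ['PlanningError', 'calibration', 'finger_overhang', 'get_obs', 'hand_in', 'read_camera']
3.25
```

Call:
drive_tool --increments '[{"dx": 0.0043,"dy": -0.0019,"dz": 0.03,"wx": 0,"wy": 0,"wz": 0,"claw": 0.085},{"dx": 0,"dy": 0,"dz": 0.04,"wx": 0,"wy": 0,"wz": 0,"claw": 0.07},{"dx": 0,"dy": 0,"dz": 0.04,"wx": 0,"wy": 0,"wz": 0,"claw": 0.06},{"dx": 0,"dy": 0,"dz": 0.02,"wx": 0,"wy": 0,"wz": 0,"claw": 0.055},{"dx": 0,"dy": 0,"dz": 0,"wx": 0,"wy": 0,"wz": 0,"claw": 0.055},{"dx": 0,"dy": 0,"dz": 0,"wx": 0,"wy": 0,"wz": 0,"claw": 0.055}]'

```text
t: 4.0
eef_pos: [0.5165, 0.2207, 0.0514]
tool_rot: [0.0, 0.984, 0.176, 0.001]
contact_force: [-1.1, 0.3, 0.1]
gripper_width: 0.642
grasp_force: 0.0
```

Call:
drive_tool --increments '[{"dx": 0,"dy": 0,"dz": 0.014,"wx": 0,"wy": 0,"wz": 0,"claw": 0.055},{"dx": 0,"dy": 0,"dz": 0.01,"wx": 0,"wy": 0,"wz": 0,"claw": 0.055},{"dx": 0,"dy": 0,"dz": 0,"wx": 0,"wy": 0,"wz": 0,"claw": 0.055},{"dx": 0,"dy": 0,"dz": 0,"wx": 0,"wy": 0,"wz": 0,"claw": 0.035},{"dx": 0,"dy": 0,"dz": 0,"wx": 0,"wy": 0,"wz": 0,"claw": 0.035},{"dx": 0,"dy": 0,"dz": 0,"wx": 0,"wy": 0,"wz": 0,"claw": 0.035},{"dx": 0,"dy": 0,"dz": 0,"wx": 0,"wy": 0,"wz": 0,"claw": 0.035}]' --newtons 40

```text
t: 4.88
eef_pos: [0.5155, 0.2217, 0.0264]
tool_rot: [-0.0, 0.984, 0.177, 0.0]
contact_force: [-0.5, 0.1, -0.6]
gripper_width: 0.483
grasp_force: 41.9
```

Call:
drive_tool --increments '[{"dx": 0,"dy": 0,"dz": -0.02,"wx": 0,"wy": 0,"wz": 0,"claw": 0.035},{"dx": 0,"dy": 0,"dz": -0.04,"wx": 0,"wy": 0,"wz": 5,"claw": 0.035},{"dx": 0,"dy": 0,"dz": -0.04,"wx": 0,"wy": 0,"wz": 6,"claw": 0.035},{"dx": 0,"dy": 0,"dz": 0,"wx": 0,"wy": 0,"wz": 5.7,"claw": 0.035},{"dx": -0.0077,"dy": 0.0411,"dz": 0,"wx": 0,"wy": 0,"wz": 0,"claw": 0.035},{"dx": -0.0077,"dy": 0.0411,"dz": 0,"wx": 0,"wy": 0,"wz": 0,"claw": 0.035},{"dx": -0.0077,"dy": 0.0411,"dz": 0,"wx": 0,"wy": 0,"wz": 0,"claw": 0.035},{"dx": -0.0077,"dy": 0.0411,"dz": 0,"wx": 0,"wy": 0,"wz": 0,"claw": 0.035},{"dx": -0.0077,"dy": 0.0411,"dz": 0,"wx": 0,"wy": 0,"wz": 0,"claw": 0.035},{"dx": -0.0077,"dy": 0.0411,"dz": 0,"wx": 0,"wy": 0,"wz": 0,"claw": 0.035},{"dx": -0.0077,"dy": 0.0411,"dz": 0,"wx": 0,"wy": 0,"wz": 0,"claw": 0.035},{"dx": -0.0077,"dy": 0.0411,"dz": 0,"wx": 0,"wy": 0,"wz": 0,"claw": 0.035},{"dx": 0,"dy": 0,"dz": 0,"wx": 0,"wy": 0,"wz": 0,"claw": 0.035},{"dx": 0,"dy": 0,"dz": 0,"wx": 0,"wy": 0,"wz": 0,"claw": 0.035}]'

```text
t: 6.62
eef_pos: [0.4756, -0.1101, 0.1272]
tool_rot: [-0.0, 0.999, 0.033, 0.001]
contact_force: [0.5, 1.3, -2.7]
gripper_width: 0.481
grasp_force: 41.7
```

```bash
python3 - <<'E'
from h import *
p,d,P=wshot("w4");p=p.astype(int)
m=((P[...,2]>.0135)&(P[...,2]<.024)&(d>0)&(abs(P[...,0]-.55)<.06)&(P[...,1]>-.17)&(P[...,1]<-.06)).astype(np.uint8)
n,l,s,c=cv2.connectedComponentsWithStats(m)
for i in range(1,n):
    if s[i,4]>40:
        q=P[l==i];print(s[i],c[i].round(0),cv2.minAreaRect((q[:,:2]*1000).astype(np.float32)),np.median(q[:,2]))
b=(p[...,2]-p[...,0]>50)&(P[...,2]<.02)&(P[...,2]>-.01);q=P[b]
print("blue",cv2.minAreaRect((q[:,:2]*1000).astype(np.float32)),np.median(q[:,2]))
m=(P[...,2]>.06)&(P[...,2]<.12)&(d>0)&(np.hypot(P[...,0]-.475,P[...,1]+.11)<.05);q=P[m];print("held",len(q),q.min(0),q.max(0))
E
```

```text
t 6.625 tcp [ 0.4756 -0.1101  0.1272] x-axis yaw 3.73 z [ 1.2e-03  3.0e-04 -1.0e+00]
[ 248   44   90   36 1472] [293.  55.] ((582.5089111328125, -111.569580078125), (21.82525062561035, 59.5899658203125), 3.736671209335327) 0.017459283507765856
[ 251  145   83   30 1147] [292. 165.] ((516.8919067382812, -115.9683609008789), (21.58368682861328, 59.655086517333984), 3.768771171569824) 0.017466816477269193
blue ((558.1862182617188, -158.12696838378906), (127.89730072021484, 188.84429931640625), 3.6803510189056396) 0.0074581861347380735
held 7194 [ 0.43979659 -0.14326337  0.10117066] [ 0.51153234 -0.07511632  0.11999958]
```

View pics/w4.png

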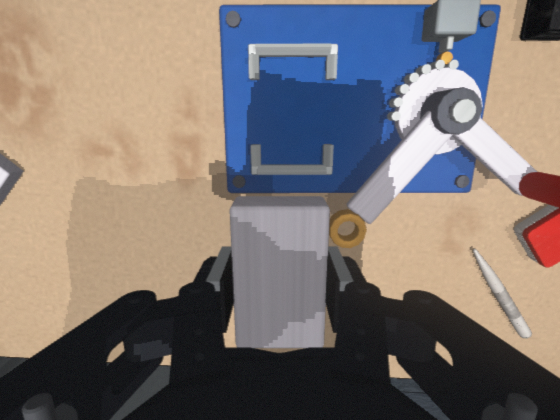

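Walls at (293,55) and (292,165) put the pocket at (0.5498, −0.1137) with yaw 3.7°. The blank is held square at (280,270), centred on the TCP. Next, above the pocket and down to just over the walls.

Call:
drive_tool --increments '[{"dx": 0.025,"dy": 0.0028,"dz": 0,"wx": 0,"wy": 0,"wz": 0,"claw": 0.035},{"dx": 0.025,"dy": 0.0028,"dz": 0,"wx": 0,"wy": 0,"wz": 0,"claw": 0.035},{"dx": 0.0238,"dy": 0.0028,"dz": 0.01,"wx": 0,"wy": 0,"wz": 0,"claw": 0.035},{"dx": 0,"dy": 0,"dz": 0.03,"wx": 0,"wy": 0,"wz": 0,"claw": 0.035},{"dx": 0,"dy": 0,"dz": 0.025,"wx": 0,"wy": 0,"wz": 0,"claw": 0.035},{"dx": 0,"dy": 0,"dz": 0.01,"wx": 0,"wy": 0,"wz": 0,"claw": 0.035},{"dx": 0,"dy": 0,"dz": 0,"wx": 0,"wy": 0,"wz": 0,"claw": 0.035},{"dx": 0,"dy": 0,"dz": 0,"wx": 0,"wy": 0,"wz": 0,"claw": 0.035}]'

```text
t: 7.68
eef_pos: [0.5503, -0.1138, 0.0523]
tool_rot: [0.0, 0.999, 0.033, 0.001]
contact_force: [0.8, 0.1, -0.8]
gripper_width: 0.482
grasp_force: 41.7
```

```bash
python3 - <<'E'
from h import *
p,d,P=wshot("w5");p=p.astype(int)
m=((P[...,2]>.0135)&(P[...,2]<.024)&(d>0)&(abs(P[...,0]-.55)<.06)&(P[...,1]>-.17)&(P[...,1]<-.06)).astype(np.uint8)
n,l,s,c=cv2.connectedComponentsWithStats(m)
for i in range(1,n):
    if s[i,4]>40:
        q=P[l==i];print(s[i],c[i].round(0),cv2.minAreaRect((q[:,:2]*1000).astype(np.float32)),np.median(q[:,2]))
m=((P[...,2]>.036)&(P[...,2]<.05)&(d>0)&(np.hypot(P[...,0]-.55,P[...,1]+.113)<.05)&(abs(P[...,1]+.113)<.018)).astype(np.uint8);q=P[m>0];print("held",len(q),q.min(0),q.max(0))
E
```

```text
t 7.675 tcp [ 0.5503 -0.1138  0.0523] x-axis yaw 3.75 z [ 1.7e-03 -1.0e-04 -1.0e+00]
[ 221  172  119   46 2261] [280. 185.] ((582.6729736328125, -111.43732452392578), (22.508621215820312, 59.28234100341797), 3.4881277084350586) 0.017490680996099572
[229 306   6  19  59] [232. 317.] ((511.3243713378906, -89.223388671875), (2.857637882232666, 14.176392555236816), 85.87550354003906) 0.01728895806326807
[325 306   6  19  63] [327. 318.] ((514.553466796875, -142.5076141357422), (13.926480293273926, 2.8128602504730225), 10.605548858642578) 0.015487827068314128
held 12067 [ 0.51435413 -0.13099507  0.0360237 ] [ 0.58603434 -0.09500439  0.04772249]
```

View pics/w5.png

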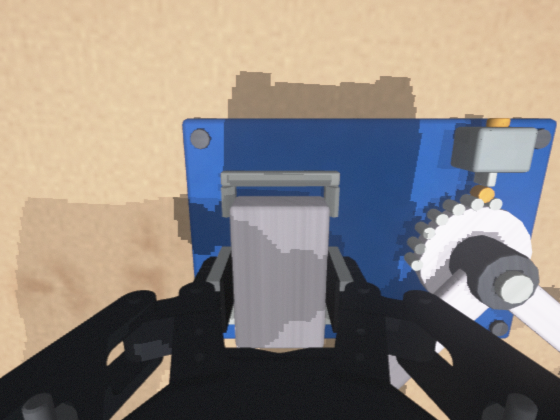

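The blank is centred over the pocket: blank columns 232–328, wall columns 221–340. Lowering slowly.

Call:
drive_tool --increments '[{"dx": 0,"dy": 0,"dz": 0.004,"wx": 0,"wy": 0,"wz": 0,"claw": 0.035},{"dx": 0,"dy": 0,"dz": 0.004,"wx": 0,"wy": 0,"wz": 0,"claw": 0.035},{"dx": 0,"dy": 0,"dz": 0.003,"wx": 0,"wy": 0,"wz": 0,"claw": 0.035},{"dx": 0,"dy": 0,"dz": 0.003,"wx": 0,"wy": 0,"wz": 0,"claw": 0.035},{"dx": 0,"dy": 0,"dz": 0,"wx": 0,"wy": 0,"wz": 0,"claw": 0.035}]'

```text
t: 8.35
eef_pos: [0.5494, -0.1141, 0.037]
tool_rot: [-0.0, 0.999, 0.033, -0.0]
contact_force: [0.3, -0.4, -2.1]
gripper_width: 0.483
grasp_force: 41.7
```

Call:
drive_tool --increments '[{"dx": 0,"dy": 0,"dz": 0.0015,"wx": 0,"wy": 0,"wz": 0,"claw": 0.035},{"dx": 0,"dy": 0,"dz": 0.0015,"wx": 0,"wy": 0,"wz": 0,"claw": 0.035},{"dx": 0,"dy": 0,"dz": 0,"wx": 0,"wy": 0,"wz": 0,"claw": 0.035}]'

```text
t: 8.72
eef_pos: [0.5497, -0.1141, 0.0344]
tool_rot: [0.0, 0.999, 0.033, 0.0]
contact_force: [-0.2, 0.5, -1.1]
gripper_width: 0.484
grasp_force: 41.8
```

Call:
drive_tool --increments '[{"dx": 0,"dy": 0,"dz": 0.0008,"wx": 0,"wy": 0,"wz": 0,"claw": 0.035},{"dx": 0,"dy": 0,"dz": 0,"wx": 0,"wy": 0,"wz": 0,"claw": 0.035}]'

```text
t: 8.98
eef_pos: [0.5496, -0.1141, 0.0344]
tool_rot: [0.0, 0.999, 0.033, 0.0]
contact_force: [-2.9, 1.0, 7.7]
gripper_width: 0.481
grasp_force: 42.9
```

Floor contact (7.7 N up). Release gently, then look after rising.

Call:
drive_tool --increments '[{"dx": 0,"dy": 0,"dz": 0,"wx": 0,"wy": 0,"wz": 0,"claw": 0.046},{"dx": 0,"dy": 0,"dz": 0,"wx": 0,"wy": 0,"wz": 0,"claw": 0.058},{"dx": 0,"dy": 0,"dz": 0,"wx": 0,"wy": 0,"wz": 0,"claw": 0.062},{"dx": 0,"dy": 0,"dz": -0.005,"wx": 0,"wy": 0,"wz": 0,"claw": 0.062},{"dx": 0,"dy": 0,"dz": -0.03,"wx": 0,"wy": 0,"wz": 0,"claw": 0.062},{"dx": 0,"dy": 0,"dz": -0.045,"wx": 0,"wy": 0,"wz": 0,"claw": 0.062},{"dx": 0,"dy": 0,"dz": -0.03,"wx": 0,"wy": 0,"wz": 0,"claw": 0.062},{"dx": 0,"dy": 0,"dz": 0,"wx": 0,"wy": 0,"wz": 0,"claw": 0.062},{"dx": 0,"dy": 0,"dz": 0,"wx": 0,"wy": 0,"wz": 0,"claw": 0.062}]'

```text
t: 10.1
eef_pos: [0.549, -0.1141, 0.1431]
tool_rot: [-0.0, 0.999, 0.033, -0.0]
contact_force: [-0.3, -0.0, -0.1]
gripper_width: 0.723
grasp_force: 0.0
```

```bash
python3 - <<'E'
from h import *
p,d,P=wshot("w6");p=p.astype(int)
m=((P[...,2]>.0235)&(P[...,2]<.034)&(d>0)&(abs(P[...,0]-.55)<.05)&(abs(P[...,1]+.113)<.035)).astype(np.uint8);q=P[m>0]
print("blank",len(q),cv2.minAreaRect((q[:,:2]*1000).astype(np.float32)),np.median(q[:,2]))
A=np.c_[q[:,:2]-q[:,:2].mean(0),np.ones(len(q))];print("tilt",np.linalg.lstsq(A,q[:,2],rcond=None)[0])
r=(p[...,0]-p[...,1]>80)&(P[...,2]>.04)&(P[...,2]<.1);q=P[r];t=q[q[:,2]>.08]
print("red",len(q),len(t),cv2.minEnclosingCircle((t[:,:2]*1000).astype(np.float32)),t.mean(0))
E
```

```text
t 10.1 tcp [ 0.549  -0.1141  0.1431] x-axis yaw 3.73 z [-7.e-04  0.e+00 -1.e+00]
blank 4646 ((549.363525390625, -113.74890899658203), (69.74518585205078, 42.136600494384766), 3.8699429035186768) 0.02728472413367393
tilt [-0.00196952 -0.00219     0.02725   ]
red 555 533 ((513.62060546875, -275.6890563964844), 10.001273155212402) [ 0.51456859 -0.27394669  0.08487578]
```

View pics/w6.png

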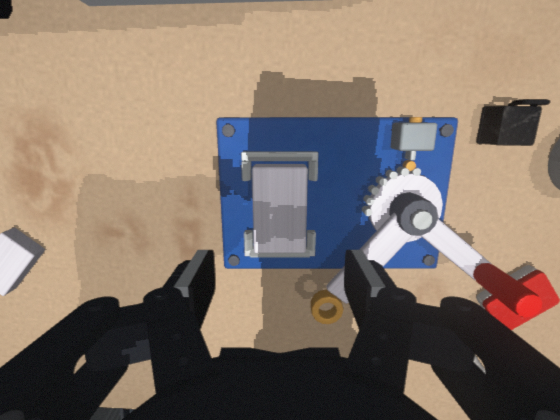

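The blank is seated flat: top at 27.3 mm, within 0.3 mm of centre, 3.87° against 3.75°. The red knob's top is at (528,300), world (0.5136, −0.2757), which agrees with the geometry. Next, over the knob with the closing line turned along its path.

Call:
drive_tool --increments '[{"dx": -0.0115,"dy": 0.0397,"dz": 0,"wx": 0,"wy": 0,"wz": 0,"claw": 0.062},{"dx": -0.0115,"dy": 0.0397,"dz": 0,"wx": 0,"wy": 0,"wz": 0,"claw": 0.062},{"dx": -0.0115,"dy": 0.0397,"dz": 0,"wx": 0,"wy": 0,"wz": 0,"claw": 0.062},{"dx": -0.0115,"dy": 0.0397,"dz": 0,"wx": 0,"wy": 0,"wz": 0,"claw": 0.062},{"dx": 0,"dy": 0,"dz": 0,"wx": 0,"wy": 0,"wz": -8.6,"claw": 0.062},{"dx": 0,"dy": 0,"dz": 0,"wx": 0,"wy": 0,"wz": -8.6,"claw": 0.062},{"dx": 0,"dy": 0,"dz": 0,"wx": 0,"wy": 0,"wz": -8.6,"claw": 0.062},{"dx": 0,"dy": 0,"dz": 0,"wx": 0,"wy": 0,"wz": -8.6,"claw": 0.062},{"dx": 0,"dy": 0,"dz": 0,"wx": 0,"wy": 0,"wz": -8.6,"claw": 0.062},{"dx": 0,"dy": 0,"dz": 0,"wx": 0,"wy": 0,"wz": -8.5,"claw": 0.062},{"dx": 0,"dy": 0,"dz": 0,"wx": 0,"wy": 0,"wz": 0,"claw": 0.055},{"dx": 0,"dy": 0,"dz": 0,"wx": 0,"wy": 0,"wz": 0,"claw": 0.055}]'

```text
t: 11.65
eef_pos: [0.5135, -0.2755, 0.1428]
tool_rot: [-0.001, 0.887, 0.462, -0.0]
contact_force: [1.1, 1.0, -0.1]
gripper_width: 0.644
grasp_force: 0.0
```

```bash
python3 - <<'E'
from h import *
p,d,P=wshot("w7");p=p.astype(int)
m=((P[...,2]>.0235)&(P[...,2]<.034)&(d>0)&(abs(P[...,0]-.55)<.05)&(abs(P[...,1]+.113)<.035)).astype(np.uint8);q=P[m>0]
if len(q):print("blank",len(q),cv2.minAreaRect((q[:,:2]*1000).astype(np.float32)),np.median(q[:,2]))
r=(p[...,0]-p[...,1]>80)&(P[...,2]>.04)&(P[...,2]<.1);q=P[r];t=q[q[:,2]>.08]
print("red",len(q),len(t),cv2.minEnclosingCircle((t[:,:2]*1000).astype(np.float32)),t.mean(0))
E
```

```text
t 11.65 tcp [ 0.5135 -0.2755  0.1428] x-axis yaw 55.06 z [-1.1e-03  7.0e-04 -1.0e+00]
blank 2445 ((530.5745239257812, -128.4914093017578), (29.21240997314453, 62.2036247253418), 55.36737060546875) 0.027176455213189996
red 551 551 ((513.6751708984375, -274.88763427734375), 8.367020606994629) [ 0.51404967 -0.27463809  0.0852066 ]
```

View pics/w7.png

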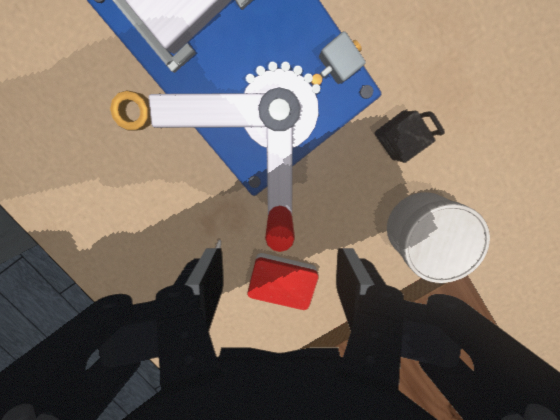

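The knob's top, at (280,243), is in line with the fingers and the arm runs straight ahead. Descend and grip.

Call:
drive_tool --increments '[{"dx": 0,"dy": 0,"dz": 0.03,"wx": 0,"wy": 0,"wz": 0,"claw": 0.055},{"dx": 0,"dy": 0,"dz": 0.025,"wx": 0,"wy": 0,"wz": 0,"claw": 0.055},{"dx": 0,"dy": 0,"dz": 0.013,"wx": 0,"wy": 0,"wz": 0,"claw": 0.05},{"dx": 0,"dy": 0,"dz": 0,"wx": 0,"wy": 0,"wz": 0,"claw": 0.03},{"dx": 0,"dy": 0,"dz": 0,"wx": 0,"wy": 0,"wz": 0,"claw": 0.02},{"dx": 0,"dy": 0,"dz": 0,"wx": 0,"wy": 0,"wz": 0,"claw": 0.01},{"dx": 0,"dy": 0,"dz": 0,"wx": 0,"wy": 0,"wz": 0,"claw": 0.01},{"dx": 0,"dy": 0,"dz": 0,"wx": 0,"wy": 0,"wz": 0,"claw": 0.01},{"dx": 0,"dy": 0,"dz": 0,"wx": 0,"wy": 0,"wz": 0,"claw": 0.01}]' --newtons 40

```text
t: 12.82
eef_pos: [0.5139, -0.2753, 0.0764]
tool_rot: [0.0, 0.886, 0.463, -0.0]
contact_force: [-4.0, 2.6, 6.9]
gripper_width: 0.199
grasp_force: 39.2
```

Call:
drive_tool --increments '[{"dx": 0,"dy": 0,"dz": -0.0012,"wx": 0,"wy": 0,"wz": 0,"claw": 0.01},{"dx": 0.0001,"dy": -0.0039,"dz": 0,"wx": 0,"wy": 0,"wz": 3,"claw": 0.01},{"dx": 0.0001,"dy": -0.0039,"dz": 0,"wx": 0,"wy": 0,"wz": 3,"claw": 0.01},{"dx": 0.0001,"dy": -0.0039,"dz": 0,"wx": 0,"wy": 0,"wz": 3,"claw": 0.01},{"dx": 0.0001,"dy": -0.0039,"dz": 0,"wx": 0,"wy": 0,"wz": 3,"claw": 0.01},{"dx": 0,"dy": 0,"dz": 0,"wx": 0,"wy": 0,"wz": 0,"claw": 0.01}]'

```text
t: 13.58
eef_pos: [0.5025, -0.2657, 0.0766]
tool_rot: [0.0, 0.93, 0.369, 0.0]
contact_force: [1.9, -1.2, -6.0]
gripper_width: 0.199
grasp_force: 39.4
```

```bash
cat > a.py <<'E'
from h import *
o=get_obs();q=o["tool_rot"];R=Ro.from_quat([q[1],q[2],q[3],q[0]]).as_matrix()
v=o["eef_pos"][:2]-[.5561,-.2136];th=np.degrees(np.arctan2(v[1],v[0]))%360
print(o["t"],o["eef_pos"].round(4),"r",np.hypot(*v).round(4),"lever",np.radians(231.5+3.75-th).round(3),"yaw",np.degrees(np.arctan2(R[1,0],R[0,0])).round(2),"F tool",(R.T@o["contact_force"]).round(1),o["grasp_force"],o["gripper_width"])
E
python3 a.py
```

```text
13.575 [ 0.5025 -0.2657  0.0766] r 0.0747 lever 0.193 yaw 43.27 F tool [0.5 2.1 6. ] 39.44424569606781 0.19856908858171166
```

Call:
drive_tool --increments '[{"dx": 0.0001,"dy": -0.0039,"dz": 0.0004,"wx": 0,"wy": 0,"wz": 3,"claw": 0.01},{"dx": 0.0001,"dy": -0.0039,"dz": 0,"wx": 0,"wy": 0,"wz": 3,"claw": 0.01},{"dx": 0.0001,"dy": -0.0039,"dz": 0,"wx": 0,"wy": 0,"wz": 3,"claw": 0.01},{"dx": 0.0001,"dy": -0.0039,"dz": 0,"wx": 0,"wy": 0,"wz": 3,"claw": 0.01},{"dx": 0.0001,"dy": -0.0039,"dz": 0,"wx": 0,"wy": 0,"wz": 3,"claw": 0.01},{"dx": 0,"dy": 0,"dz": 0,"wx": 0,"wy": 0,"wz": 0,"claw": 0.01}]'

```text
t: 14.32
eef_pos: [0.4911, -0.2503, 0.0766]
tool_rot: [0.001, 0.97, 0.244, 0.0]
contact_force: [0.9, -2.4, -2.2]
gripper_width: 0.2
grasp_force: 39.8
```

```bash
python3 a.py
```

```text
14.325 [ 0.4911 -0.2503  0.0766] r 0.0746 lever 0.45 yaw 28.3 F tool [-0.3  2.6  2.2] 39.801228046417236 0.1999940007933867
```

Call:
drive_tool --increments '[{"dx": 0.0001,"dy": -0.0039,"dz": 0,"wx": 0,"wy": 0,"wz": 3,"claw": 0.01},{"dx": 0.0001,"dy": -0.0039,"dz": 0,"wx": 0,"wy": 0,"wz": 3,"claw": 0.01},{"dx": 0,"dy": 0,"dz": 0,"wx": 0,"wy": 0,"wz": 0,"claw": 0.01}]'

```text
t: 14.7
eef_pos: [0.4875, -0.243, 0.0765]
tool_rot: [0.0, 0.981, 0.194, 0.0]
contact_force: [-0.6, -1.2, -0.6]
gripper_width: 0.199
grasp_force: 40.0
```

```bash
python3 a.py
```

```text
14.7 [ 0.4875 -0.243   0.0765] r 0.0746 lever 0.559 yaw 22.32 F tool [-1.   0.9  0.6] 39.97497618198395 0.19922194032589352
```

Call:
drive_tool --increments '[{"dx": 0.0001,"dy": -0.0039,"dz": 0,"wx": 0,"wy": 0,"wz": 3,"claw": 0.01},{"dx": 0.0001,"dy": -0.0039,"dz": 0,"wx": 0,"wy": 0,"wz": 3,"claw": 0.01},{"dx": 0,"dy": 0,"dz": 0,"wx": 0,"wy": 0,"wz": 0,"claw": 0.01}]'

```text
t: 15.08
eef_pos: [0.485, -0.2361, 0.0766]
tool_rot: [0.001, 0.99, 0.142, 0.0]
contact_force: [-0.7, -3.3, -0.2]
gripper_width: 0.196
grasp_force: 40.0
```

```bash
python3 a.py
```

```text
15.075 [ 0.485  -0.2361  0.0766] r 0.0745 lever 0.658 yaw 16.34 F tool [-1.6  3.   0.2] 39.992755651474 0.19602290017929253
```

The force rose at about 0.60, which is the second click. On towards the third.

Call:
drive_tool --increments '[{"dx": 0.0001,"dy": -0.0039,"dz": 0,"wx": 0,"wy": 0,"wz": 3,"claw": 0.01},{"dx": 0.0001,"dy": -0.0039,"dz": 0,"wx": 0,"wy": 0,"wz": 3,"claw": 0.01},{"dx": 0.0001,"dy": -0.0039,"dz": 0,"wx": 0,"wy": 0,"wz": 3,"claw": 0.01},{"dx": 0.0001,"dy": -0.0026,"dz": 0,"wx": 0,"wy": 0,"wz": 2,"claw": 0.01},{"dx": 0,"dy": 0,"dz": 0,"wx": 0,"wy": 0,"wz": 0,"claw": 0.01}]'

```text
t: 15.7
eef_pos: [0.482, -0.2215, 0.0765]
tool_rot: [0.0, 0.999, 0.046, -0.0]
contact_force: [-2.7, -1.9, 4.1]
gripper_width: 0.197
grasp_force: 40.4
```

```bash
python3 a.py
```

```text
15.7 [ 0.482  -0.2215  0.0765] r 0.0745 lever 0.859 yaw 5.27 F tool [-2.8  1.6 -4.1] 40.38488209247589 0.19717061491578874
```

Call:
drive_tool --increments '[{"dx": 0,"dy": -0.0013,"dz": 0,"wx": 0,"wy": 0,"wz": 1,"claw": 0.01},{"dx": 0,"dy": 0,"dz": 0,"wx": 0,"wy": 0,"wz": 0,"claw": 0.01}]'

```text
t: 15.95
eef_pos: [0.4819, -0.2201, 0.0765]
tool_rot: [0.0, 0.999, 0.037, -0.0]
contact_force: [-3.6, -2.9, 5.0]
gripper_width: 0.198
grasp_force: 40.6
```

```bash
python3 a.py
```

```text
15.95 [ 0.4819 -0.2201  0.0765] r 0.0745 lever 0.877 yaw 4.21 F tool [-3.8  2.6 -5. ] 40.58457434177399 0.19792275043930174
```

Call:
drive_tool --increments '[{"dx": 0,"dy": -0.0013,"dz": 0,"wx": 0,"wy": 0,"wz": 1,"claw": 0.01},{"dx": 0,"dy": 0,"dz": 0,"wx": 0,"wy": 0,"wz": 0,"claw": 0.01}]'

```text
t: 16.2
eef_pos: [0.4818, -0.2189, 0.0765]
tool_rot: [0.0, 1.0, 0.028, -0.0]
contact_force: [-3.7, -3.7, 4.9]
gripper_width: 0.199
grasp_force: 40.6
```

```bash
python3 a.py
```

```text
16.2 [ 0.4818 -0.2189  0.0765] r 0.0745 lever 0.893 yaw 3.2 F tool [-3.9  3.5 -4.9] 40.58818459510803 0.19857311257966084
```

Call:
drive_tool --increments '[{"dx": 0,"dy": -0.0013,"dz": 0,"wx": 0,"wy": 0,"wz": 1,"claw": 0.01},{"dx": 0,"dy": 0,"dz": 0,"wx": 0,"wy": 0,"wz": 0,"claw": 0.01},{"dx": 0,"dy": 0,"dz": 0,"wx": 0,"wy": 0,"wz": 0,"claw": 0.01}]'

```text
t: 16.58
eef_pos: [0.4818, -0.2179, 0.0765]
tool_rot: [0.0, 1.0, 0.019, -0.0]
contact_force: [-4.2, -4.8, 4.3]
gripper_width: 0.196
grasp_force: 40.5
```

```bash
python3 a.py
```

```text
16.575 [ 0.4818 -0.2179  0.0765] r 0.0745 lever 0.906 yaw 2.22 F tool [-4.4  4.6 -4.3] 40.54616153240204 0.19630420271963336
```

The force rose from 1.6 to 4.6 N around 0.90, which is the third click. I cross-check with the bush position and steadiness before handing in.

```bash
python3 - <<'E'
from h import *
p,d,P=wshot("w8");h=cv2.cvtColor(p,cv2.COLOR_RGB2HSV)
m=(h[...,0]>8)&(h[...,0]<25)&(h[...,1]>130)&(P[...,2]>.03)&(P[...,2]<.06)&(np.hypot(P[...,0]-.55,P[...,1]+.114)<.04)
q=P[m];print("bush",len(q),cv2.minEnclosingCircle((q[:,:2]*1000).astype(np.float32)) if len(q) else 0)
m=(P[...,2]>.0235)&(P[...,2]<.031)&(d>0)&(abs(P[...,0]-.55)<.05)&(abs(P[...,1]+.113)<.035);q=P[m]
print("blank",len(q),cv2.minAreaRect((q[:,:2]*1000).astype(np.float32)) if len(q) else 0,np.median(q[:,2]))
print(get_obs()["joint_vel"].round(4))
E
python3 a.py
```

```text
t 16.575 tcp [ 0.4818 -0.2179  0.0765] x-axis yaw 2.22 z [-2.e-04 -7.e-04 -1.e+00]
bush 2246 ((551.2985229492188, -114.26985931396484), 13.483919143676758)
blank 8070 ((549.0736083984375, -113.92910766601562), (70.25349426269531, 43.18143081665039), 3.7317540645599365) 0.027233441058998928
[ 0.0017  0.0011  0.0006  0.0005 -0.0005 -0.0002 -0.0019]
16.625 [ 0.4818 -0.2179  0.0765] r 0.0745 lever 0.906 yaw 2.21 F tool [-4.6  3.5 -4. ] 40.54607033729553 0.1956072085714104
```

View pics/w8.png

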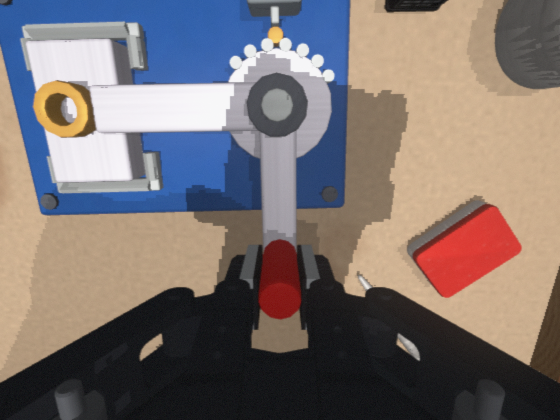

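The bush, at (65,108), is within 2 mm of the pocket centre. The blank is seated and the knob is held at (280,280). Handing in.

```bash
python3 -c "
from station import *
print(hand_in())"
```

```text
the job is handed in; nothing more can be done
None
```

The job is handed in: the largest blank is let go flat and square in the pocket, and the knob is still held with the lever at the third click (about 0.906 rad from the arm's pose); `hand_in()` returned no verdict.

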